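# Close the parts tins, each with its own lid

## Robot

A 6-joint arm with a two-finger parallel gripper is mounted at the origin on the work surface. World frame = base frame: x ahead of the robot, y to its left, z up, the work surface at z = 0. Lengths are in m, angles in rad, forces in N, time in s.
With the tool pointing down it reaches from about 0.3 to 0.75 m from the base axis. Payload 8.5 kg.
Tool frame: the origin (TCP) lies between the finger pads; the fingertips stand 25 mm ahead of it and the grasp point (between the pads) lies 6 mm ahead of it; z points along the fingers, y is the direction in which the jaws open and shut (so a half turn about z gives the same grasp; the last joint's range is limited). The gripper opens to 85 mm and grips with 20 to 120 N. Pads are 22 mm wide; open, the fingers measure 114 mm over their backs; the gripper's body (76 mm by 85 mm) begins 54 mm behind the grasp point. The pads swing forward as they close: fully open they stand 13 mm farther back than shut.
Start: joints at [1.062, 0.381, 1.297, -0, 1.464, -0.215], TCP at [0.159, 0.526, 0.256] pointing down, gripper open.
Joint ranges: [-3.11, 3.11], [-0.89, 2.33], [0.22, 2.48], [-1.42, 4.56], [0.17, 2.85], [-2.88, 2.88]. Speed limits (rad/s): [2.39, 2.39, 3.14, 3.14, 3.14, 3.14].

## Interface

Orientations are given as a 3x3 rotation matrix whose columns are the frame's x, y, z axes.
In Python, from plant import r gives the robot as it stands.
- The arm moves only by the tool drive_tool, never from a script. Its argument "moves" is a list of rows, each a list of 3 entries, a list of its own where there are three numbers: the opening, from 0 (shut) to 1 (fully open), then the shift along the world's x, y, z in mm, then the turn about the world's z in degrees. A call has 1 to 10 rows; each row shifts and turns the pose as measured when the row begins; what a row does not reach is not made up. A row lasts 1/10 s, in which the tool goes at most 50 mm and 8.59 degrees, less where a joint would pass 70% of its speed; a pose out of reach is approached as far as the arm can. A call with a gripper value outside its range is refused whole. The fingers move at their own pace and stop on an object; "squeeze" is the grip in N (left out, the last holds). Time passes only in rows, so rows that do not move let the fingers close. It gives the time, the measured TCP pose, the force and the opening at its end, in the units of the state.
- r.state(): the state, without advancing time (a new reading comes with each control period).
- r.grab_frame(name): name is "scene" or "top" or "wrist"; returns a dict with "pixels" (400x640x3 uint8, red, green, blue), "depth" (400x640 float32, m along the optical axis (not along the pixel's ray), 0 where there is no reading), "mtx" (3x3 intrinsics, pixels), "R" (3x3) and "t" (3): a world point X has camera coordinates R X + t. Camera axes: x right, y down, z forward; pixel columns grow to the right and rows downward; lengths in m; the calibration is good to about 2 mm. A picture is of the moment at which its call begins.
- r.sign_off(): hands the job in, once; it reports no verdict.
The state is a dict: "t": time; "joint_pos": joint angles; "qd": joint speeds; "joint_efforts": joint torques, N m; "eef_pos": TCP position; "ee_rot": TCP orientation; "wrist_force": force on the tool from outside, world axes, zero at the start; "torque": the same for the moment, N m; "opening": finger opening in m.
Only numpy, scipy, OpenCV 4.12 (cv2) and the standard library are available. Lean on these libraries where they do the work, as an engineer would, in place of code of your own. Each camera call takes 0.05 s, during which the arm holds its last target. There are 200 camera calls.

## Task

Close the two open parts tins on the workshop table: set the round lid on the round tin and the square lid on the square tin, each sitting flat and centred on the rim, and the square one turned so that its sides run along the tin's sides. The small round lid belongs to some other tin and is not needed.

Things in the scene. Friction and masses are not known exactly. Their poses are not given: they have to be found in the camera images.
- lid_round_knob (a point): Larger round lid, lying knob up: bare steel disc 94 mm wide, top 9 mm above the table; black knob 22 mm wide, 34 mm high; plug beneath 52 mm wide, 6 mm deep, 10 mm free all round in the tin. Point: on the knob's axis, 10 mm below its top, 33 mm above the lid's underside, 27 mm above the rim once seated. z up. 80 g. Not the 60 mm round lid nearby, which fits neither tin.
- lid_square_knob (a point): Square lid, lying grip up: bare steel plate 94 x 94 mm, top 9 mm above the table; black bar grip 44 mm long (x), 16 mm wide (y), 34 mm high, parallel to the sides; plug beneath 52 x 52 mm, 6 mm deep, 10 mm free all round in the tin. Point: mid-grip in plan, 10 mm below its top, 33 mm above the lid's underside, 27 mm above the rim once seated. z up. 90 g.
- tin_round_mouth (a point): Round open tin, bare steel, 78 mm outer diameter, 55 mm high, 3 mm wall (72 mm mouth), battery cells inside well below the rim. Stands loose on the table, 400 g. Point: centre of its mouth, level with the rim, 55 mm above the table. z up.
- tin_square_mouth (a point): Square open tin, bare steel, 78 x 78 mm outside, 55 mm high, 3 mm wall (72 x 72 mm mouth), small push switches inside well below the rim. Stands loose on the table at some yaw, 400 g. Point: centre of its mouth, level with the rim, 55 mm above the table; x and y along its sides, z up. The square lid fits at any quarter turn.
Not all that is in view belongs to the job. What is shaped like the part that bears lid_square_knob but yellow is not meant.

How it is judged:
At the end, for the whole second after the job is handed in: Both tins upright (5 degrees), each closed by the lid of its own shape: centred within 13 mm, level within 5 degrees, seated on the rim (listed point 27 mm above the rim, within 4 mm); the square lid's sides parallel to the tin's within 12 degrees, at any quarter turn (horizontal distance between lid_round_knob and tin_round_mouth below 0.013 m and z of lid_round_knob in the frame of tin_round_mouth between 0.023 and 0.031 m and angle between each of lid_round_knob, tin_round_mouth, lid_square_knob, tin_square_mouth's own z axis and vertical below 0.09 rad and horizontal distance between lid_square_knob and tin_square_mouth below 0.013 m and z of lid_square_knob in the frame of tin_square_mouth between 0.023 and 0.031 m and (angle between the x axis of lid_square_knob and the x axis of tin_square_mouth, either way round below 0.21 rad or angle between the x axis of lid_square_knob and the y axis of tin_square_mouth, either way round below 0.21 rad)); the robot touches nothing.
It also fails if it takes over 53 s, if anything falls off the work surface, if the arm or the gripper's body presses on something with over 40 N, if the wrist force passes 120 N, or if a joint passes its speed limit or range.

## Working session

There is one attempt and no reset: what is moved stays moved. The work goes in short steps, Python scripts to look and compute and a tool call to move; the robot and the scene stay as the last step left them, time stands still between calls to the robot, and variables do not carry over. Pictures are saved under pics/ and viewed, about 8 in all and at most 12, crops included, and the job is handed in when it is done.

Besides the shell and the picture viewer there is one more tool, called as name(argument=value, ...), one argument or row to a line, values as JSON. drive_tool: Moves the arm, as the interface text tells. Its arguments: {"type":"object","properties":{"moves":{"type":"array","items":{"type":"array"}},"squeeze":{"type":"number"}},"required":["moves"]}

```bash
mkdir -p pics; cat > h.py <<'E'
import numpy as np, cv2
from plant import r
def grab(n):
    f=r.grab_frame(n); np.savez('%s.npz'%n,**f); return f
def world(f):
    K=f['mtx'];d=f['depth'];v,u=np.mgrid[:400,:640]
    c=np.stack([(u-K[0,2])/K[0,0]*d,(v-K[1,2])/K[1,1]*d,d],-1)
    return (c-f['t'])@f['R']
E
python3 - <<'E'
from h import *
for n in ['top','scene']:
    f=grab(n); cv2.imwrite('pics/%s1.png'%n,f['pixels'][:,:,::-1])
    print(n,f['R'].round(3).tolist(),f['t'].round(3),f['mtx'].round(0).tolist())
s=r.state();print(s['t'],s['eef_pos'],s['ee_rot'].round(3) if hasattr(s['ee_rot'],'round') else s['ee_rot'],s['opening'])
E
```

```text
top [[-0.004, -1.0, -0.024], [-0.993, 0.007, -0.12], [0.12, 0.024, -0.992]] [0.011 0.476 0.927] [[409.0, 0.0, 325.0], [0.0, 409.0, 195.0], [0.0, 0.0, 1.0]]
scene [[0.643, 0.765, 0.005], [0.466, -0.387, -0.796], [-0.607, 0.514, -0.606]] [-0.32  -0.169  1.074] [[424.0, 0.0, 320.0], [0.0, 424.0, 203.0], [0.0, 0.0, 1.0]]
0.1 [0.15915727 0.52624987 0.25576777] [[-0.957  0.29  -0.001]
 [ 0.29   0.957 -0.001]
 [ 0.    -0.001 -1.   ]] 0.08595483166422256
```

View pics/top1.png

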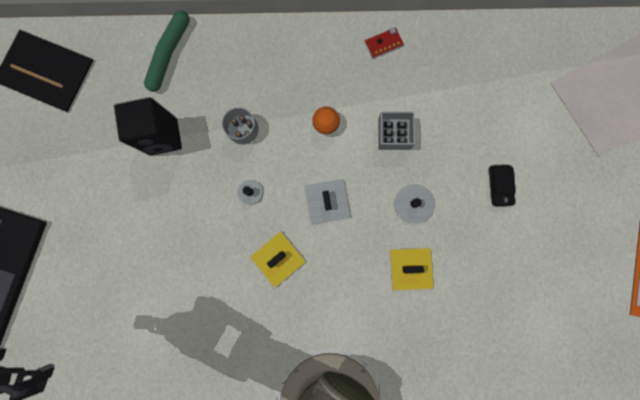

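View pics/scene1.png

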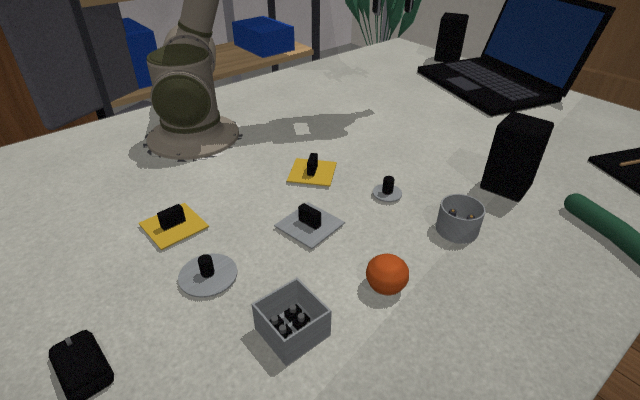

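The top view shows the round tin at (240,126), the square tin at (396,131), the square lid at (328,201), the round lid at (414,203), the small lid at (250,191) and a ball at (326,120). The yellow plates are decoys. The scene view agrees. Next I'll measure.

```bash
python3 - <<'E'
from h import *
for n,C in [('top',None),('scene',None)]:
    f=dict(np.load(n+'.npz'));W=world(f);K=f['mtx']
    print(n,'table z',np.median(W[150:300,150:500,2][f['depth'][150:300,150:500]>0]))
    seeds={'top':dict(rt=(240,126),st=(396,131),sl=(328,201),rl=(414,203),ball=(326,120),small=(250,191)),
     'scene':dict(rt=(460,217),st=(291,318),sl=(310,222),rl=(207,270))}[n]
    for k,(u,v) in seeds.items():
        m=np.zeros((400,640),bool);R=48 if n=='scene' else 30
        m[v-R:v+R,u-R:u+R]=1
        m&=f['depth']>0
        z=W[...,2]
        lo,hi={'rt':(.047,.062),'st':(.047,.062),'sl':(.025,.055),'rl':(.025,.055),'ball':(.03,.1),'small':(.025,.1)}[k]
        m&=(z>lo)&(z<hi)
        nn,lab=cv2.connectedComponents(m.astype(np.uint8))
        cnt=[(lab==i).sum() for i in range(1,nn)];
        if k in('sl','rl','small','ball'): m=lab==1+int(np.argmax(cnt))
        P=W[m]; rect=cv2.minAreaRect(P[:,:2].astype(np.float32)*1000)
        print(k,len(P),'mean',P.mean(0).round(4),'zmax',P[:,2].max().round(4),'rect',np.round(rect[0],1),np.round(rect[1],1),round(rect[2],1), 'circ',np.round(cv2.minEnclosingCircle(P[:,:2].astype(np.float32)*1000)[0],1))
        # plate
        if k in('sl','rl'):
            px=f['pixels'].astype(int)
            m=np.zeros((400,640),bool);m[v-R:v+R,u-R:u+R]=1
            m&=(z>.005)&(z<.013)
            nn,lab,st,_=cv2.connectedComponentsWithStats(m.astype(np.uint8))
            m=lab==1+int(np.argmax(st[1:,4])); P=W[m]
            rect=cv2.minAreaRect(P[:,:2].astype(np.float32)*1000);print('  plate',len(P),np.round(rect[0],1),np.round(rect[1],1),round(rect[2],1))
E
```

```text
top table z 0.0007003631338470084
rt 202 mean [0.6452 0.211  0.0534] zmax 0.0593 rect [643.9 211.1] [77.7 76.1] 87.4 circ [644.  211.5]
st 281 mean [ 0.631  -0.1601  0.0538] zmax 0.0598 rect [ 628.6 -160. ] [78.6 79. ] 88.9 circ [ 628.1 -159.9]
sl 135 mean [0.463  0.0043 0.043 ] zmax 0.0473 rect [463.6   4.5] [43.4 15.5] 9.2 circ [463.4   4.1]
  plate 1384 [463.8   4.6] [94.2 94.1] 9.2
rl 82 mean [ 0.456  -0.2004  0.042 ] zmax 0.0488 rect [ 455.6 -201.5] [19.3 20.3] 0.5 circ [ 456.5 -201.4]
  plate 1113 [ 456.4 -201.3] [92.2 93. ] 10.0
ball 610 mean [0.6504 0.0053 0.0502] zmax 0.064 rect [654.1   5.9] [64.3 62.6] 47.4 circ [654.1   5.7]
small 81 mean [0.4864 0.1886 0.0416] zmax 0.0475 rect [486.4 189.5] [19.5 20.1] 4.0 circ [487.4 189.8]
scene table z 0.0009149865048591608
rt 564 mean [0.6387 0.2411 0.0526] zmax 0.0619 rect [626.3 265.8] [ 78.2 195.6] 15.6 circ [639.9 268.7]
st 973 mean [ 0.6287 -0.1626  0.0528] zmax 0.0576 rect [ 626.3 -161.3] [79.6 79.6] 88.8 circ [ 627.2 -161.5]
sl 298 mean [4.656e-01 1.000e-04 3.810e-02] zmax 0.0454 rect [462.3   2.5] [45.7 18.5] 10.3 circ [462.5   1.5]
  plate 1330 [461.6   3.1] [95.1 96. ] 8.7
rl 218 mean [ 0.4588 -0.2047  0.0384] zmax 0.0462 rect [ 455.4 -203.9] [20.9 22. ] 88.6 circ [ 455.  -202.8]
  plate 1715 [ 454.9 -203.9] [92.8 93.4] 56.3
```

drive_tool(
  moves=[
    [1, [25, -42, 0], 3],
    [1, [25, -42, 0], 3],
    [1, [25, -42, 0], 3],
    [1, [25, -42, 0], 3],
    [1, [25, -42, 0], 3],
    [1, [25, -42, 0], 3],
    [1, [25, -42, 0], 3],
    [1, [25, -42, 0], 3],
    [1, [25, -42, 0], 2],
    [1, [25, -42, 0], 0],
  ],
  squeeze=40,
)

```text
t: 1.1
eef_pos: [0.4088, 0.0962, 0.2531]
ee_rot: [[-0.982, -0.189, -0.002], [-0.189, 0.982, -0.003], [0.003, -0.003, -1.0]]
wrist_force: [0.7, 0.9, 0.6]
opening: 0.0858
```

drive_tool(
  moves=[
    [1, [25, -38, 0], -1],
    [1, [20, -38, -20], 0],
    [1, [7, -12, -40], 0],
    [1, [0, 0, -40], 0],
    [1, [0, 0, -30], 0],
    [1, [0, 0, 0], 0],
    [1, [0, 0, 0], 0],
  ],
)

```text
t: 1.8
eef_pos: [0.4648, -0.0026, 0.1191]
ee_rot: [[-0.987, -0.161, 0.0], [-0.161, 0.987, -0.005], [0.0, -0.005, -1.0]]
wrist_force: [-0.7, 1.0, 0.3]
opening: 0.0854
```

```bash
python3 - <<'E'
from h import *
s=r.state();R=np.array(s['ee_rot']);print(s['t'],s['eef_pos'],np.degrees(np.arctan2(R[1,1],R[0,1])),s['joint_pos'],s['wrist_force'])
f=grab('wrist');cv2.imwrite('pics/w1.png',f['pixels'][:,:,::-1]);W=world(f)
m=(W[...,2]>.03)&(W[...,2]<.05)&(abs(W[...,0]-.463)<.06)&(abs(W[...,1]-.004)<.06)
P=W[m]
if len(P):print(len(P),np.median(P,0),cv2.minAreaRect(P[:,:2].astype(np.float32)*1000))
E
```

```text
1.8 [ 0.46476642 -0.00262844  0.11911286] 99.28066021394703 [-0.25901722  0.39650721  1.73557478 -0.00508458  1.00798672 -1.98908113] [-0.74610347  0.97086366  0.2533283 ]
1494 [0.45864302 0.00303684 0.04359795] ((461.71771240234375, 3.61929988861084), (44.12200164794922, 15.874443054199219), 9.406661033630371)
```

View pics/w1.png

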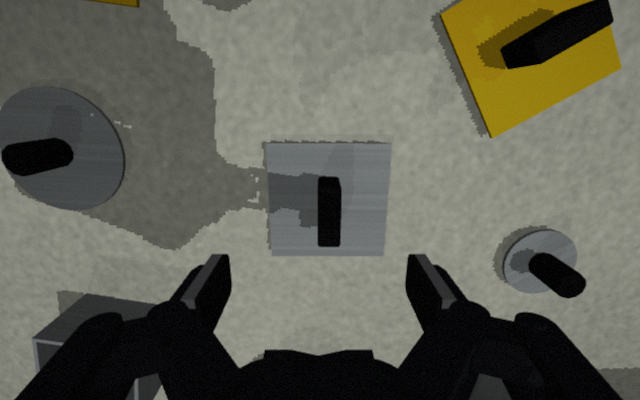

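The wrist view shows the gripper over the square lid, with its bar at (329,211) upright between the jaws. It measures (462, 3.6) at 9.4°. Descending to grip.

drive_tool(
  moves=[
    [1, [-3, 6, -15], 0],
    [1, [0, 0, -25], 0],
    [1, [0, 0, -20], 0],
    [1, [0, 0, -12], 0],
    [1, [0, 0, -3], 0],
    [1, [0, 0, 0], 0],
  ],
)

```text
t: 2.45
eef_pos: [0.4673, 0.0038, 0.0519]
ee_rot: [[-0.986, -0.164, 0.021], [-0.165, 0.986, -0.01], [-0.019, -0.013, -1.0]]
wrist_force: [0.6, -0.3, 0.8]
opening: 0.0853
```

drive_tool(
  moves=[
    [1, [-3, 0, -7], 0],
    [1, [-1, 0, -5], 0],
    [1, [0, 0, 0], 0],
  ],
)

```text
t: 2.75
eef_pos: [0.4642, 0.0037, 0.0416]
ee_rot: [[-0.986, -0.165, 0.026], [-0.165, 0.986, -0.011], [-0.023, -0.015, -1.0]]
wrist_force: [-0.0, -1.0, 0.1]
opening: 0.0857
```

drive_tool(
  moves=[
    [1, [-2, 0, -2], 0],
    [0, [0, 0, 0], 0],
    [0, [0, 0, 0], 0],
    [0, [0, 0, 0], 0],
    [0, [0, 0, 0], 0],
    [0, [0, 0, 0], 0],
    [0, [0, 0, 0], 0],
    [0, [0, 0, 0], 0],
  ],
)

```text
t: 3.55
eef_pos: [0.4624, 0.0037, 0.0402]
ee_rot: [[-0.986, -0.165, 0.027], [-0.165, 0.986, -0.011], [-0.025, -0.015, -1.0]]
wrist_force: [-0.3, 0.5, 0.4]
opening: 0.0156
```

drive_tool(
  moves=[
    [0, [0, 0, 10], 0],
    [0, [0, 0, 30], 0],
    [0, [0, 0, 40], 0],
    [0, [0, 0, 40], 0],
    [0, [0, 0, 25], 0],
    [0, [0, 0, 0], 0],
  ],
)

```text
t: 4.15
eef_pos: [0.4605, 0.004, 0.193]
ee_rot: [[-0.986, -0.165, 0.025], [-0.165, 0.986, -0.011], [-0.023, -0.015, -1.0]]
wrist_force: [0.7, -1.0, -2.4]
opening: 0.0151
```

drive_tool(
  moves=[
    [0, [20, -20, 0], -2],
    [0, [27, -27, 0], -3],
    [0, [27, -27, 0], -3],
    [0, [27, -27, 0], -2],
    [0, [27, -27, 0], 0],
    [0, [20, -20, 0], 0],
    [0, [10, -10, 0], 0],
    [0, [0, 0, 0], 0],
    [0, [0, 0, 0], 0],
  ],
)

```text
t: 5.05
eef_pos: [0.619, -0.1589, 0.1851]
ee_rot: [[-1.0, 0.016, 0.01], [0.015, 1.0, -0.009], [-0.01, -0.009, -1.0]]
wrist_force: [-0.0, 1.4, -0.9]
opening: 0.0152
```

```bash
cat > lid.py <<'E'
from h import *
import sys
x,y=float(sys.argv[1]),float(sys.argv[2])
s=r.state();R=np.array(s['ee_rot']);print(s['t'],s['eef_pos'],np.degrees(np.arctan2(R[1,1],R[0,1])),R[:,2],s['wrist_force'],s['opening'])
f=grab('scene');W=world(f);cv2.imwrite('pics/%s.png'%sys.argv[3],f['pixels'][:,:,::-1])
zz=s['eef_pos'][2]
# fit plate top plane (point is 33 above underside, plate top 24 below point)
zp=zz-.006-.024
m=(abs(W[...,2]-zp)<.006)&(np.hypot(W[...,0]-x,W[...,1]-y)<.08)
P=W[m];A=np.c_[P[:,:2]-[x,y],np.ones(len(P))];c=np.linalg.lstsq(A,P[:,2],rcond=None)[0]
print(len(P),'plane',c,cv2.minAreaRect(P[:,:2].astype(np.float32)*1000))
E
python3 lid.py .6275 -.1605 s2
```

```text
5.05 [ 0.61903789 -0.15889481  0.18509213] 89.10874222236674 [ 0.00967326 -0.00908069 -0.99991198] [-0.04115451  1.35344538 -0.87235969] 0.015198838447602411
3155 plane [-0.01699978 -0.0012253   0.15427714] ((618.230712890625, -159.71664428710938), (95.18661499023438, 96.1672134399414), 88.72018432617188)
```

View pics/s2.png

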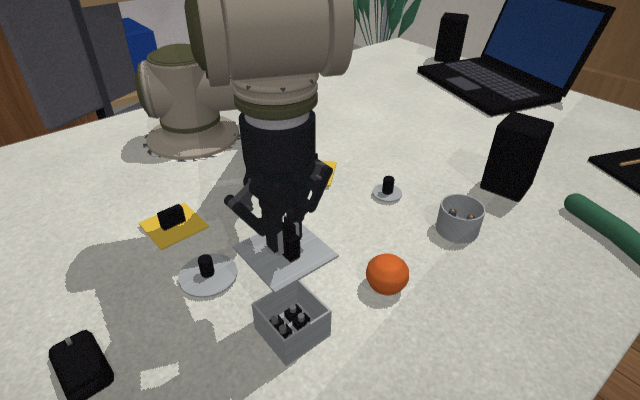

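The lid is held level above the tin (lid plate centre about (285,255), tin at (291,318)). It needs to go +8 mm in x and −1 in y, then down 96.

drive_tool(
  moves=[
    [0, [8, -1, 0], 0],
    [0, [0, 0, -20], 0],
    [0, [0, 0, -30], 0],
    [0, [0, 0, -20], 0],
    [0, [0, 0, -8], 0],
    [0, [0, 0, 0], 0],
  ],
)

```text
t: 5.7
eef_pos: [0.6276, -0.156, 0.107]
ee_rot: [[-1.0, 0.012, 0.013], [0.012, 1.0, -0.01], [-0.013, -0.01, -1.0]]
wrist_force: [0.3, -1.0, -1.6]
opening: 0.0156
```

drive_tool(
  moves=[
    [0, [0, -4, 0], 0],
    [0, [0, -1, -5], 0],
    [0, [0, 0, -5], 0],
    [0, [0, 0, 0], 0],
  ],
)

```text
t: 6.1
eef_pos: [0.6289, -0.1617, 0.0997]
ee_rot: [[-1.0, 0.011, 0.018], [0.011, 1.0, -0.012], [-0.018, -0.012, -1.0]]
wrist_force: [0.1, 1.4, -1.4]
opening: 0.0153
```

drive_tool(
  moves=[
    [0, [-1, 1, -5], 0],
    [0, [0, 0, -4], 0],
    [0, [0, 0, 0], 0],
  ],
)

```text
t: 6.4
eef_pos: [0.6279, -0.1606, 0.0904]
ee_rot: [[-1.0, 0.011, 0.018], [0.011, 1.0, -0.013], [-0.018, -0.012, -1.0]]
wrist_force: [-0.8, 0.4, -0.9]
opening: 0.015
```

drive_tool(
  moves=[
    [0, [0, 0, -2], 0],
    [0, [0, 0, 0], 0],
  ],
)

```text
t: 6.6
eef_pos: [0.6283, -0.1609, 0.0895]
ee_rot: [[-1.0, 0.012, 0.02], [0.011, 1.0, -0.013], [-0.02, -0.013, -1.0]]
wrist_force: [0.1, -0.2, -0.3]
opening: 0.015
```

drive_tool(
  moves=[
    [0.4, [0, 0, 0], 0],
    [0.4, [0, 0, 0], 0],
    [0.6, [0, 0, 0], 0],
    [0.6, [0, 0, 0], 0],
    [0.6, [0, 0, 15], 0],
    [0.6, [0, 0, 30], 0],
    [1, [0, 0, 40], 0],
    [1, [0, 0, 30], 0],
    [1, [0, 0, 0], 0],
  ],
)

```text
t: 7.5
eef_pos: [0.6274, -0.1605, 0.2074]
ee_rot: [[-1.0, 0.011, 0.018], [0.011, 1.0, -0.012], [-0.018, -0.012, -1.0]]
wrist_force: [0.8, -0.3, 0.2]
opening: 0.0856
```

```bash
cat > chk.py <<'E'
from h import *
import sys
x,y=float(sys.argv[1]),float(sys.argv[2])
s=r.state();print(s['t'],s['eef_pos'])
for n in sys.argv[3:]:
    f=grab(n);W=world(f);z=W[...,2]
    d=np.hypot(W[...,0]-x,W[...,1]-y)<.075
    def rep(k,lo,hi):
        P=W[d&(z>lo)&(z<hi)]
        if len(P)>10:
            A=np.c_[P[:,:2]-[x,y],np.ones(len(P))];c=np.linalg.lstsq(A,P[:,2],rcond=None)[0]
            print(n,k,len(P),np.round(cv2.minAreaRect(P[:,:2].astype(np.float32)*1000)[0],1),np.round(cv2.minAreaRect(P[:,:2].astype(np.float32)*1000)[1:][0],1),cv2.minAreaRect(P[:,:2].astype(np.float32)*1000)[2],'plane',c.round(4))
    rep('plate',.053,.064);rep('grip',.075,.105);rep('wall',.012,.045)
E
python3 chk.py .628 -.161 top scene
```

```text
7.5 [ 0.62742788 -0.16050589  0.20740661]
scene plate 3324 [ 627.6 -162.1] [95.4 95.8] 89.0206527709961 plane [-0.0029  0.0003  0.0583]
scene grip 531 [ 628.4 -162.6] [17.  44.5] 89.39180755615234 plane [-0.0961  0.4231  0.0904]
scene wall 770 [ 645.2 -181.3] [109.6  55.6] 44.07499694824219 plane [0.0774 0.0237 0.0226]
```

The square lid is seated: level, plate z 0.058, centred to about 1 mm. Next is the round lid.

drive_tool(
  moves=[
    [1, [-25, -6, 0], 0],
    [1, [-40, -10, 0], 0],
    [1, [-40, -10, 0], 0],
    [1, [-40, -10, 0], 0],
    [1, [-20, -5, -20], 0],
    [1, [-5, 0, -30], 0],
    [1, [0, 0, -20], 0],
    [1, [0, 0, 0], 0],
  ],
)

```text
t: 8.4
eef_pos: [0.4449, -0.1984, 0.1196]
ee_rot: [[-1.0, 0.011, -0.005], [0.011, 1.0, 0.002], [0.005, 0.001, -1.0]]
wrist_force: [0.5, 0.1, 0.8]
opening: 0.0855
```

```bash
python3 - <<'E'
from h import *
s=r.state();R=np.array(s['ee_rot']);print(s['t'],s['eef_pos'],R[:,2],s['joint_pos'])
f=grab('wrist');W=world(f)
m=(W[...,2]>.03)&(W[...,2]<.05)&(np.hypot(W[...,0]-.4557,W[...,1]+.202)<.04)
P=W[m]
if len(P):print(len(P),np.median(P,0),cv2.minEnclosingCircle(P[:,:2].astype(np.float32)*1000))
m=(abs(W[...,2]-.0415)<.004)&(np.hypot(W[...,0]-.4557,W[...,1]+.202)<.04)
E
```

```text
8.4 [ 0.44488211 -0.19838221  0.11955271] [-0.00514743  0.00153931 -0.99998557] [-0.66211896  0.42937556  1.67216183 -0.00225508  1.04506248 -2.22055249]
840 [ 0.45217771 -0.20271391  0.04356856] ((454.6280517578125, -202.76776123046875), 11.050491333007812)
```

drive_tool(
  moves=[
    [1, [10, -4, -15], 0],
    [1, [0, 0, -25], 0],
    [1, [0, 0, -20], 0],
    [1, [0, 0, -10], 0],
    [1, [0, 0, 0], 0],
  ],
)

```text
t: 8.95
eef_pos: [0.4582, -0.2035, 0.0513]
ee_rot: [[-1.0, 0.009, 0.0], [0.009, 1.0, -0.002], [-0.0, -0.002, -1.0]]
wrist_force: [-0.8, -0.3, 0.5]
opening: 0.0855
```

drive_tool(
  moves=[
    [1, [-3, 1, -7], 0],
    [1, [-1, 0, -4], 0],
    [1, [0, 0, 0], 0],
  ],
)

```text
t: 9.25
eef_pos: [0.4549, -0.2028, 0.0415]
ee_rot: [[-1.0, 0.009, 0.003], [0.009, 1.0, -0.005], [-0.003, -0.004, -1.0]]
wrist_force: [-0.5, -0.0, -0.0]
opening: 0.0855
```

Close, lift, and carry at z≈0.2.

drive_tool(
  moves=[
    [1, [0, 0, -2], 0],
    [0, [0, 0, 0], 0],
    [0, [0, 0, 0], 0],
    [0, [0, 0, 0], 0],
    [0, [0, 0, 0], 0],
    [0, [0, 0, 0], 0],
    [0, [0, 0, 0], 0],
    [0, [0, 0, 0], 0],
  ],
)

```text
t: 10.05
eef_pos: [0.4554, -0.2033, 0.0408]
ee_rot: [[-1.0, 0.009, 0.005], [0.009, 1.0, -0.006], [-0.005, -0.006, -1.0]]
wrist_force: [-0.6, -0.2, -0.3]
opening: 0.0206
```

drive_tool(
  moves=[
    [0, [0, 0, 10], 0],
    [0, [0, 0, 30], 0],
    [0, [0, 0, 40], 0],
    [0, [0, 0, 40], 0],
    [0, [0, 0, 35], 0],
    [0, [0, 0, 0], 0],
  ],
)

```text
t: 10.65
eef_pos: [0.4537, -0.2019, 0.2039]
ee_rot: [[-1.0, 0.009, 0.003], [0.009, 1.0, -0.004], [-0.003, -0.004, -1.0]]
wrist_force: [-0.2, -0.1, -1.2]
opening: 0.0209
```

drive_tool(
  moves=[
    [0, [10, 20, 0], 0],
    [0, [17, 36, 0], 0],
    [0, [19, 41, 0], 0],
    [0, [19, 41, 0], 0],
    [0, [19, 41, 0], 0],
    [0, [19, 41, 0], 0],
    [0, [19, 41, 0], 0],
    [0, [19, 41, 0], 0],
    [0, [19, 41, 0], 0],
    [0, [10, 20, 0], 0],
  ],
)

```text
t: 11.65
eef_pos: [0.6236, 0.1744, 0.2012]
ee_rot: [[-1.0, 0.016, -0.004], [0.016, 1.0, -0.006], [0.004, -0.006, -1.0]]
wrist_force: [-0.8, -0.4, -0.9]
opening: 0.0206
```

drive_tool(
  moves=[
    [0, [0, 0, 0], 0],
    [0, [0, 0, 0], 0],
  ],
)

```text
t: 11.85
eef_pos: [0.6232, 0.1773, 0.1991]
ee_rot: [[-1.0, 0.012, -0.008], [0.012, 1.0, -0.006], [0.008, -0.006, -1.0]]
wrist_force: [-0.3, -0.0, -1.2]
opening: 0.0205
```

drive_tool(
  moves=[
    [0, [12, 20, -10], 0],
    [0, [8, 13, -20], 0],
    [0, [0, 0, -15], 0],
    [0, [0, 0, 0], 0],
    [0, [0, 0, 0], 0],
  ],
)

```text
t: 12.35
eef_pos: [0.6424, 0.2055, 0.1531]
ee_rot: [[-1.0, 0.018, -0.01], [0.018, 1.0, -0.007], [0.01, -0.007, -1.0]]
wrist_force: [-0.1, 0.2, -0.5]
opening: 0.0206
```

```bash
python3 lid.py .6435 .211 s3; python3 - <<'E'
from h import *
f=dict(np.load('scene.npz'));W=world(f);z=W[...,2]
m=(abs(z-.0535)<.006)&(np.hypot(W[...,0]-.6435,W[...,1]-.211)<.06);P=W[m]
print(len(P),cv2.minAreaRect(P[:,:2].astype(np.float32)*1000))
f=dict(np.load('scene.npz'))
E
```

```text
12.35 [0.64235032 0.2054897  0.15308804] 88.97578012949711 [-0.0101967  -0.00698458 -0.99992362] [-0.10439448  0.22921029 -0.50839827] 0.020566077879934804
1151 plane [-0.018219    0.00164787  0.12157795] ((642.863525390625, 201.0057373046875), (93.7197265625, 88.04638671875), 29.76544952392578)
428 ((642.3372802734375, 209.05641174316406), (76.24078369140625, 78.5245361328125), 29.259716033935547)
```

View pics/s3.png

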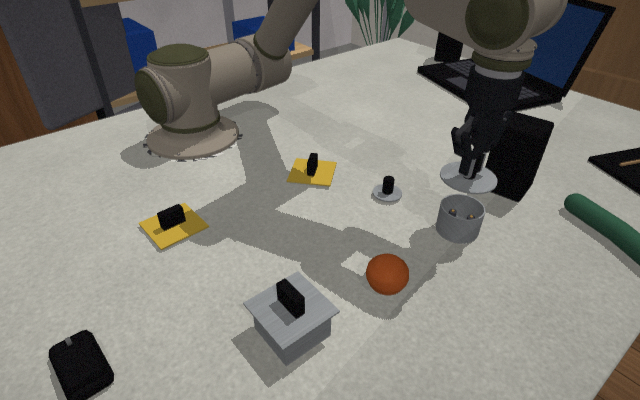

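The scene shows the square tin closed (291,300) and the round lid (468,178) held above the round tin (460,217). I'll check the speaker clearance and the lid centre.

```bash
python3 - <<'E'
from h import *
f=dict(np.load('top.npz'));f=grab('top');W=world(f);z=W[...,2]
m=(z>.08)&(W[...,1]>.27)&(W[...,1]<.6)&(W[...,0]>.5);P=W[m]
print('speaker',P.min(0),P.max(0))
f=dict(np.load('scene.npz'));W=world(f)
m=(abs(W[...,2]-.1215)<.006)&(np.hypot(W[...,0]-.6425,W[...,1]-.2055)<.06);P=W[m][:,:2]
h=cv2.convexHull(P.astype(np.float32))[:,0]
from scipy.optimize import least_squares
s=least_squares(lambda c:np.hypot(*(h-c).T)-.047,[.6425,.2055],loss='soft_l1',f_scale=.001);print(s.x,s.fun.round(4))
E
```

```text
speaker [0.57827631 0.38415589 0.08031216] [0.66885225 0.45254782 0.15496542]
[0.64145911 0.20367113] [ 0.0003 -0.0004 -0.0004 -0.0006 -0.0006 -0.0002 -0.0001 -0.0001  0.0008
  0.0003  0.0004 -0.0019  0.001   0.0008  0.0001  0.0001 -0.0005 -0.0006
 -0.0005 -0.0004 -0.0005 -0.0001 -0.0001 -0.0001  0.0008  0.0006  0.0007
  0.0001  0.0002  0.0009 -0.     -0.0002]
```

drive_tool(
  moves=[
    [0, [1, 5, -10], 0],
    [0, [0, 0, -20], 0],
    [0, [0, 0, -12], 0],
    [0, [0, 0, -5], 0],
    [0, [0, 0, 0], 0],
  ],
)

```text
t: 12.95
eef_pos: [0.6441, 0.2106, 0.1065]
ee_rot: [[-1.0, 0.019, -0.005], [0.019, 1.0, -0.006], [0.005, -0.006, -1.0]]
wrist_force: [0.6, 0.1, -1.3]
opening: 0.0208
```

drive_tool(
  moves=[
    [0, [-1, 0, -7], 0],
    [0, [0, 0, -6], 0],
    [0, [0, 0, -3], 0],
    [0, [0, 0, 0], 0],
  ],
)

```text
t: 13.35
eef_pos: [0.6436, 0.2108, 0.0905]
ee_rot: [[-1.0, 0.019, -0.003], [0.019, 1.0, -0.006], [0.003, -0.006, -1.0]]
wrist_force: [-0.5, 0.2, 0.2]
opening: 0.0208
```

drive_tool(
  moves=[
    [0, [0, 0, -1], 0],
    [0.4, [0, 0, 0], 0],
    [0.4, [0, 0, 0], 0],
    [0.6, [0, 0, 0], 0],
    [0.6, [0, 0, 0], 0],
    [0.6, [0, 0, 15], 0],
    [0.6, [0, 0, 30], 0],
    [1, [0, 0, 40], 0],
    [1, [0, 0, 40], 0],
    [1, [0, 0, 0], 0],
  ],
)

```text
t: 14.35
eef_pos: [0.6431, 0.2107, 0.2197]
ee_rot: [[-1.0, 0.019, -0.002], [0.019, 1.0, -0.006], [0.002, -0.006, -1.0]]
wrist_force: [-0.3, -0.0, 0.3]
opening: 0.0851
```

drive_tool(
  moves=[
    [1, [-20, -5, 0], 0],
    [1, [-40, -10, 0], 0],
    [1, [-40, -10, 0], 0],
    [1, [-40, -10, 0], 0],
    [1, [-40, -10, 0], 0],
    [1, [-40, -10, 0], 0],
    [1, [-20, -5, 0], 0],
    [1, [0, 0, 0], 0],
  ],
)

```text
t: 15.15
eef_pos: [0.3923, 0.1482, 0.2168]
ee_rot: [[-1.0, 0.019, -0.002], [0.02, 1.0, -0.006], [0.001, -0.006, -1.0]]
wrist_force: [0.5, -0.3, -1.0]
opening: 0.0852
```

```bash
python3 chk.py .6435 .211 top scene;python3 chk.py .628 -.161 top; python3 - <<'E'
from h import *
cv2.imwrite('pics/s4.png',np.load('scene.npz')['pixels'][:,:,::-1]);print(r.state()['wrist_force'])
E
```

```text
15.15 [0.39231585 0.14824751 0.2168335 ]
top plate 1122 [644.6 209.9] [92.3 92.4] 0.5425406098365784 plane [-0.0015  0.0008  0.0584]
top grip 90 [643.7 210.7] [20.9 19.2] 56.49370574951172 plane [0.3405 0.2117 0.0909]
top wall 65 [621.2 191.9] [19.  65.4] 38.907413482666016 plane [-0.3605 -0.2605  0.0061]
scene plate 1207 [643.  208.8] [93.2 94.5] 23.435400009155273 plane [-0.0035  0.0035  0.0583]
scene grip 175 [644.5 207.7] [21.7 19.8] 43.23845291137695 plane [-0.2734  0.5295  0.0904]
scene wall 634 [652.4 189.4] [77.  36.9] 26.45294952392578 plane [ 0.0189 -0.0445  0.0269]
15.25 [0.3948769  0.148543   0.21696384]
top plate 1437 [ 629.6 -161.3] [94.5 93.9] 89.58048248291016 plane [-0.002   0.0023  0.0585]
top grip 166 [ 629.3 -160.4] [15.1 44.1] 88.78872680664062 plane [ 0.0666 -0.251   0.091 ]
top wall 56 [ 589.4 -159.6] [77.   1.7] 89.02783203125 plane [1.2043e+00 5.0000e-04 6.5600e-02]
[0.39407789 0.00208712 1.40008923]
```

View pics/s4.png

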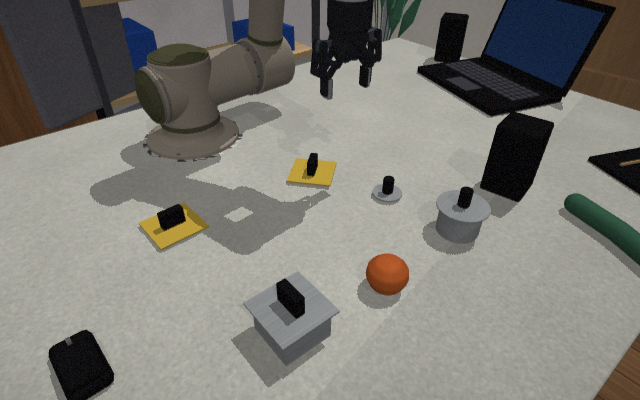

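Both lids are seated: round at (463,208), square at (291,300). The gripper is clear of everything, so I'm handing in.

```bash
python3 -c "
from plant import r
print(r.sign_off())"
```

```text
the job is handed in; nothing more can be done
None
```

Both tins are closed: I picked each steel lid up by its grip, set it on its own tin, and handed in with the arm clear at about 15 s. The hand-in gives no verdict, so the results below are my own camera checks.

- **Seating:** both lid plates sat at z ≈ 0.058 m, the height expected when resting on the rim. Both were level to within about 0.3°.
- **Centring:** each lid was about 1–2 mm from the tin position measured before placing. The tins' rims are hidden now, so I could not measure against them directly.
- **Square lid turn:** its sides ran within about 1° of the tin's sides.

The top and scene cameras differed by 1–2 mm, which is within their calibration. One scripted top-camera check after placing the square lid returned nothing, probably because the arm blocked the view. A later top view confirmed that lid. No check failed.

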